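Turn the canister's lugged lid until it drops home

ROBOT

A 6-joint arm with a two-finger parallel gripper is mounted at the origin on a cart in front of the work surface, level with it; the furniture and walls round the work are solid. World frame = base frame: x ahead of the robot, y to its left, z up, the work surface at z = 0. Lengths are in m, angles in rad, forces in N, time in s.
With the tool pointing down it reaches from about 0.275 to 0.975 m from the base axis. Payload 8.4 kg.
Tool frame: the origin (TCP) lies on the centre line of the jaws, within the pads' length; the fingertips stand 17 mm ahead of it and the grasp point (between the pads) lies 2 mm behind it (env.tip_reach is the distance from the TCP to the fingertips, in m); z points along the fingers, y is the direction in which the jaws open and shut (so a half turn about z gives the same grasp; the last joint's range is limited). The gripper opens to 92 mm and grips with 3 to 60 N. Pads are 20 mm wide; open, the fingers measure 128 mm over their backs; the gripper's body (75 mm by 189 mm) begins 69 mm behind the grasp point.
Start: joints at [1.25, 0.353, 1.633, -0, 1.155, -0.002], TCP at [0.196, 0.594, 0.232] pointing down, gripper open.
Joint ranges: [-2.63, 2.63], [-0.92, 2.1], [0.06, 2.66], [-1.3, 4.44], [0, 2.69], [-3.02, 3.02]. Speed limits (rad/s): [2.22, 2.22, 2.79, 3.14, 3.14, 3.14].

INTERFACE

Orientations are given as a unit quaternion [x, y, z, w].
In Python, from workcell import env gives the robot as it stands. Calls block until the motion is done:
- env.move_to(position, orientation): joint-space move of the TCP to a pose.
- env.servo_line(position, attitude=None, vel=0.15): straight line of the TCP; attitude=None keeps the orientation; vel is the mean speed in m/s.
- env.set_joints(angles): joint-space move.
- env.grip(opening, strength=None): finger opening in m; strength is the grip in N (None keeps the last); returns when the fingers have stopped.
- env.hold(seconds).
- env.ik(position, orientation): joint angles nearest the present ones, or None.
- env.observe(): the state.
- env.get_image(name): name is "scene" or "top" or "wrist"; returns the picture (480x640x3 uint8, blue, green, red); there is no depth.
- env.calibration(name): a dict with "K" (3x3 intrinsics, pixels), "eye" and "attitude" of the camera in the world. Camera axes: x right, y down, z forward; pixel columns grow to the right and rows downward; lengths in m; the calibration is good to about 2 mm. A picture is of the moment at which its call begins: read the wrist's pose just before it. calibration takes no time and is no camera call; for the wrist camera it gives the pose at the moment of the call.
A pose or a line that the arm cannot do raises env.Unreachable and nothing moves.
- env.hand_in(): hands the job in, once; it reports no verdict.
The state is a dict: "time_s": time; "joint_pos": joint angles; "qd": joint speeds; "joint_efforts": joint torques, N m; "tcp_pos": TCP position; "eef_rot": TCP orientation; "ft_force": force on the tool from outside, world axes, zero at the start; "torque": the same for the moment, N m; "gripper_width": finger opening in m.
Only numpy, scipy, OpenCV 4.12 (cv2) and the standard library are available. Lean on these libraries where they do the work, as an engineer would, in place of code of your own. Each camera call takes 0.05 s, during which the arm holds its last target.

TASK

The lid of the yellow-lidded storage canister is sitting on the rim with its two lugs out of line with the notches. Turn it by its black handle, without lifting it off the canister, until the lugs drop into the notches and the lid is fully home, then let go. Leave the blue lid, which is already home, as it is.

Things in the scene. Friction and masses are not known exactly. Their poses are not given: they have to be found in the camera images.
- yellow_can: grey canister with bare metal rim, fixed to the table, carrying the yellow lid; rim 92 mm across, 66 mm above the table, bore 76 mm; foot 108 mm across. Origin on its axis at table height. Two notches in the rim, opposite each other on its x axis (+x and -x), 10 mm deep; the lid's lugs have about 8 degrees of play either way in them
- yellow_lid_handle (a point): centre of the black bar handle of the loose yellow lid, on its axis: bar 60 mm along x, 14 mm thick (y), 28 mm high, lid plate 14 mm below. Two lugs stick out past the bar's ends along x, 92 mm overall. Starts 88 mm above the table, lugs on the rim, 25-72 deg anticlockwise (from above) of fitting; a half turn fits too. Home: 78 mm. In line, it sinks by its weight or a light push
- blue_can: second canister, same sizes and axes as yellow_can, fixed, carrying the blue lid
- blue_lid_handle (a point): centre of the bar handle of the blue lid, same shape as the yellow lid, already home in its notches (78 mm above the table)
There are look-alikes about, which are no part of the job. Leave any orange or red look-alike of the yellow_can alone.

How it is judged:
At the end, for the whole second after the job is handed in: The yellow lid is home in its canister: both lugs down in the notches (handle centre within 3 mm of its home height, on the canister's axis within 8 mm, bar in line with the notches within 14 degrees, tilted less than 6 degrees), released (z of yellow_lid_handle in the frame of yellow_can below 0.081 m and horizontal distance between yellow_lid_handle and yellow_can below 0.008 m and angle between the x axis of yellow_lid_handle and the x axis of yellow_can, either way round below 0.25 rad and angle between yellow_lid_handle's own z axis and vertical below 0.1 rad); the robot touches nothing.
It fails at once if the yellow lid is lifted off its canister (raised more than 12 mm above the rim) (z of yellow_lid_handle in the frame of yellow_can above 0.1 m).
It fails at once if the blue lid is moved more than 8 mm (distance of blue_lid_handle from where it was at the start of the episode above 0.008 m).
It fails at once if the blue lid is turned more than 15 degrees out of line with its notches (angle between the x axis of blue_lid_handle and the x axis of blue_can, either way round above 0.26 rad).
It also fails if it takes over 32 s, if anything falls off the work surface, if the arm or the gripper's body presses on something with over 40 N, if the wrist force passes 120 N, or if a joint passes its speed limit or range.

## Working session

There is one attempt and no reset: what is moved stays moved. The work goes in short steps, each a Python script; the robot and the scene stay as the last script left them, time stands still between calls to the robot, and variables do not carry over. Pictures are saved under pics/ and viewed, and the job is handed in when it is done.

```bash
mkdir -p pics
python3 - <<'E'
from workcell import env
import cv2
for n in("scene","top"):
    cv2.imwrite(f"pics/{n}0.png",env.get_image(n)); c=env.calibration(n); print(n,c)
o=env.observe();print(o['time_s'],o['tcp_pos'],o['eef_rot'],o['ft_force'],env.tip_reach)
E
```

```text
scene {'K': array([[447.92774882,   0.        , 327.47828205],
       [  0.        , 447.92774882, 234.43712984],
       [  0.        ,   0.        ,   1.        ]]), 'eye': array([ 0.117753  , -0.63540026,  0.54613281]), 'attitude': array([ 0.85339654, -0.21356738,  0.12109399, -0.45982558])}
top {'K': array([[442.33445143,   0.        , 314.61442866],
       [  0.        , 442.33445143, 235.87456695],
       [  0.        ,   0.        ,   1.        ]]), 'eye': array([0.28254133, 0.01575329, 0.90628578]), 'attitude': array([-0.6573165 ,  0.74524458, -0.08488513,  0.07307558])}
0.1 [0.19575223 0.59308849 0.2309528 ] [ 1.58705770e-01  9.87325718e-01 -6.29325506e-04 -9.42970882e-05] [-0.9819961   0.41341185 -0.42357986] 0.017
```

View pics/scene0.png

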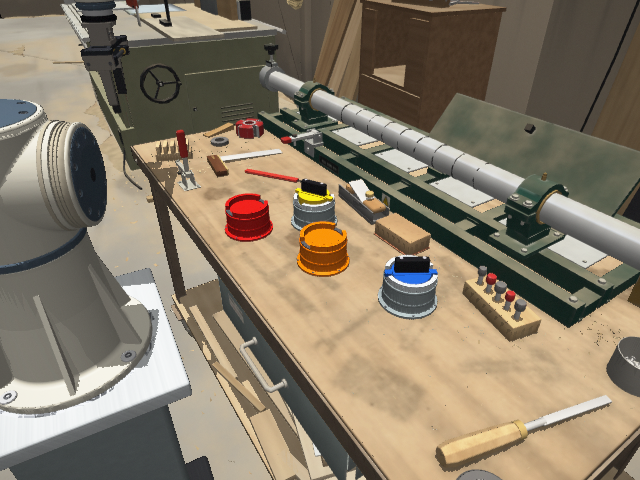

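View pics/top0.png

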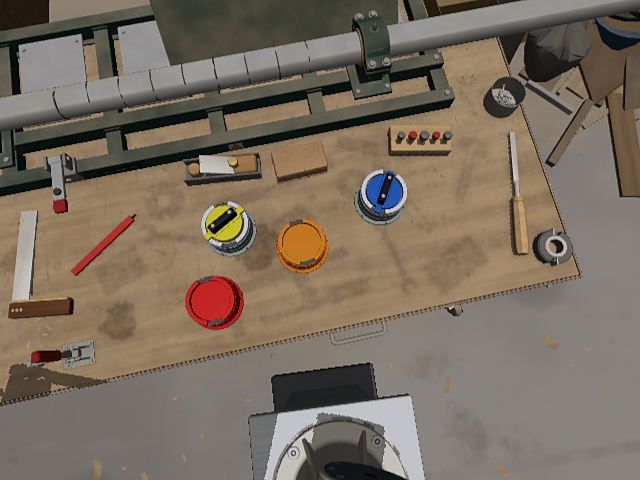

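Candidates in top view: the grey can with yellow lid and black bar at (226,226), the orange can (303,245), the red can (214,302), and the grey can with blue lid (383,193). I choose the one at (226,226), and will check it in a close crop and measure.

```bash
cat > h.py <<'E'
import numpy as np,cv2
from scipy.spatial.transform import Rotation as R
from workcell import env
def ray(c,px):
    px=np.atleast_2d(px).astype(float)
    d=np.c_[px,np.ones(len(px))]@np.linalg.inv(c['K']).T
    return d@R.from_quat(c['attitude']).as_matrix().T
def onz(c,px,z):
    d=ray(c,px); e=c['eye']
    return e+d*((z-e[2])/d[:,2])[:,None]
def proj(c,p):
    p=(np.atleast_2d(p)-c['eye'])@R.from_quat(c['attitude']).as_matrix()
    q=p@c['K'].T; return q[:,:2]/q[:,2:]
def black(im,box):
    x0,y0,x1,y1=box; m=np.zeros(im.shape[:2],np.uint8)
    m[y0:y1,x0:x1]=(im[y0:y1,x0:x1].max(2)<60)*255
    cs,_=cv2.findContours(m,cv2.RETR_EXTERNAL,cv2.CHAIN_APPROX_NONE)
    return max(cs,key=cv2.contourArea)[:,0,:]
E
python3 - <<'E'
from h import *
im=cv2.imread('pics/top0.png');c=env.calibration('top')
hsv=cv2.cvtColor(im,cv2.COLOR_BGR2HSV)
def rep(n,px,z): print(n,onz(c,px,z)[0].round(4))
m=cv2.inRange(hsv,(22,120,100),(35,255,255)); m[:190]=0;m[270:]=0;m[:,:190]=0;m[:,270:]=0
ys,xs=np.nonzero(m);print(xs.min(),xs.max(),ys.min(),ys.max())
for n,box in(('y',(195,195,260,255)),('b',(355,165,415,220))):
    b=black(im,box); r=cv2.minAreaRect(b); print(n,r,len(b))
    bp=cv2.boxPoints(r)
    rep(n,r[0],0.1); w=onz(c,bp,0.102 if n=='y' else .092); print(np.linalg.norm(np.diff(w,axis=0),axis=1)); 
    e=np.diff(w,axis=0); e=e[np.argmax(np.linalg.norm(e,axis=1))]; print('ang',np.degrees(np.arctan2(e[1],e[0])))
a=cv2.resize(im[190:265,185:270],(680,600),interpolation=cv2.INTER_CUBIC);cv2.imwrite('pics/cy.png',a)
a=cv2.resize(im[155:230,340:425],(680,600),interpolation=cv2.INTER_CUBIC);cv2.imwrite('pics/cb.png',a)
E
```

```text
204 243 205 240
y ((222.05943298339844, 220.4059600830078), (9.709644317626953, 31.38044548034668), 50.71058654785156) 79
y [0.5163 0.1598 0.1   ]
[0.0585333  0.01914024 0.05830219]
ang -55.68436905919863
b ((384.6824645996094, 188.74818420410156), (7.6037821769714355, 31.86754035949707), 19.98310661315918) 69
b [ 0.5401 -0.1543  0.1   ]
[0.06531206 0.01475755 0.06522419]
ang -27.955560472439107
```

View pics/cy.png

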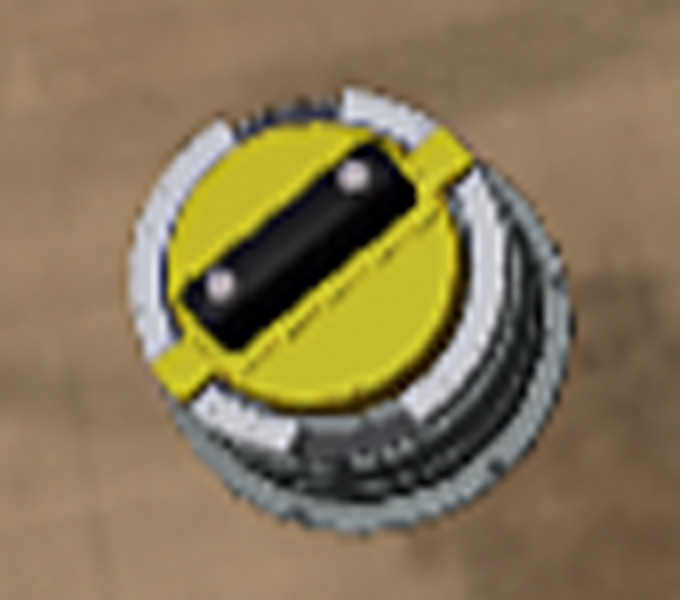

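View pics/cb.png

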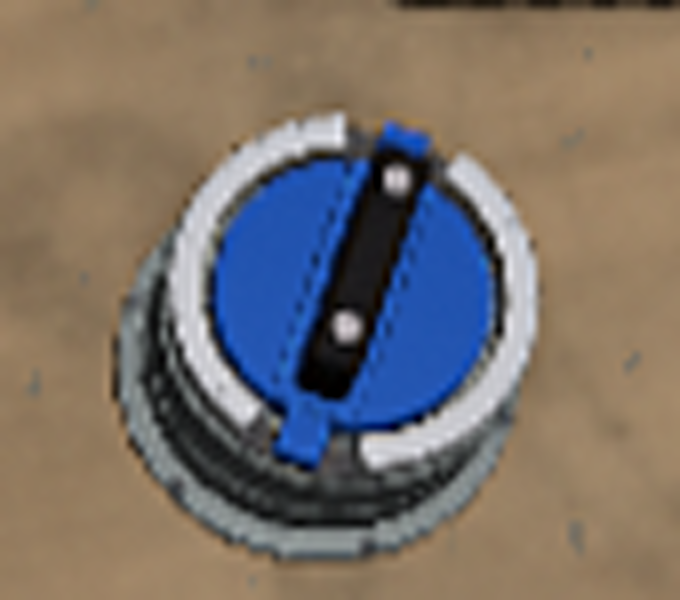

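The crop confirms the yellow lid, with lugs on the rim and white-dotted bar. Gaps in the white rim show at crop (287,115) and (355,430). The bar is clockwise of these gaps, which seems at odds with "25–72° anticlockwise". I'll look from close up with the wrist camera.

Run:
```python
from h import *
c=env.calibration('top')
f=lambda p:np.array(p)/8.+[184.5+0.0,189.5]
for n,p in dict(g1=(232,130),g2=(342,100),g3=(297,445),g4=(413,418)).items(): print(n,onz(c,f(p),.066)[0].round(4))
for n,p in dict(l1=(452,150),l2=(178,378)).items(): print(n,onz(c,f(p),.074)[0].round(4))
for n,p in dict(d1=(355,175),d2=(221,285)).items(): print(n,onz(c,f(p),.102)[0].round(4))
# wrist camera relative to tcp
o=env.observe();w=env.calibration('wrist')
T=R.from_quat(o['eef_rot']); print('wrist eye in tool',T.inv().apply(w['eye']-o['tcp_pos']),(T.inv()*R.from_quat(w['attitude'])).as_matrix().round(3),w['K'])
q=lambda yaw:(R.from_euler('z',yaw)*R.from_euler('x',np.pi)).as_quat()
for d in range(-180,181,15):
  j=env.ik([.516,.16,.25],q(np.radians(d)));j2=env.ik([.516,.16,.09],q(np.radians(d))); print(d,None if j is None else j.round(2) if hasattr(j,'round') else np.round(j,2), j2 is not None)
```

```text
g1 [0.5582 0.1803 0.066 ]
g2 [0.5625 0.1527 0.066 ]
g3 [0.4768 0.1706 0.066 ]
g4 [0.48   0.1422 0.066 ]
l1 [0.5438 0.1258 0.074 ]
l2 [0.495  0.1963 0.074 ]
d1 [0.5317 0.1453 0.102 ]
d2 [0.5089 0.1786 0.102 ]
wrist eye in tool [ 0.08075404  0.0008388  -0.15275764] [[ 0.001 -0.958 -0.287]
 [ 1.     0.001  0.   ]
 [ 0.    -0.287  0.958]] [[397.0120552    0.         322.92256106]
 [  0.         397.0120552  241.77877539]
 [  0.           0.           1.        ]]
-180 [ 0.3   0.2   1.79  0.    1.14 -1.27] True
-165 [ 0.3   0.2   1.79  0.    1.14 -1.53] True
-150 [ 0.3   0.2   1.79  0.    1.14 -1.8 ] True
-135 [ 0.3   0.2   1.79  0.    1.14 -2.06] True
-120 [ 0.3   0.2   1.79  0.    1.14 -2.32] True
-105 [ 0.3   0.2   1.79  0.    1.14 -2.58] True
-90 [ 0.3   0.2   1.79  0.    1.14 -2.84] True
-75 None False
-60 [ 0.3   0.2   1.79 -0.    1.14  2.92] True
-45 [ 0.3   0.2   1.79 -0.    1.14  2.65] True
-30 [ 0.3   0.2   1.79 -0.    1.14  2.39] True
-15 [ 0.3   0.2   1.79 -0.    1.14  2.13] True
0 [ 0.3   0.2   1.79 -0.    1.14  1.87] True
15 [ 0.3   0.2   1.79 -0.    1.14  1.61] True
30 [ 0.3   0.2   1.79 -0.    1.14  1.35] True
45 [ 0.3   0.2   1.79 -0.    1.14  1.08] True
60 [ 0.3   0.2   1.79 -0.    1.14  0.82] True
75 [ 0.3   0.2   1.79 -0.    1.14  0.56] True
90 [ 0.3   0.2   1.79 -0.    1.14  0.3 ] True
105 [ 0.3   0.2   1.79 -0.    1.14  0.04] True
120 [ 0.3   0.2   1.79  0.    1.14 -0.23] True
135 [ 0.3   0.2   1.79  0.    1.14 -0.49] True
150 [ 0.3   0.2   1.79  0.    1.14 -0.75] True
165 [ 0.3   0.2   1.79  0.    1.14 -1.01] True
180 [ 0.3   0.2   1.79  0.    1.14 -1.27] True
```

Gap midpoints are 83 mm apart, centred on (0.519,0.1615), with the axis at +7°. The lug line shares that centre and lies at −55°. Both match the given sizes. Moving to the wrist view, with jaws already aligned to the bar.

```bash
cat >> h.py <<'E'
q=lambda deg:(R.from_euler('z',deg,degrees=True)*R.from_euler('x',np.pi)).as_quat()
C=np.array([.5194,.1612])
E
python3 - <<'E'
from h import *
env.move_to([C[0],C[1],.2],q(124.5))
env.grip(.05)
c=env.calibration('wrist');im=env.get_image('wrist');cv2.imwrite('pics/w1.png',im)
o=env.observe();print(o['time_s'],o['tcp_pos'],o['gripper_width'],o['joint_pos']);np.save('w1.npy',c,allow_pickle=True)
E
```

```text
2.8583 [0.51940334 0.16116939 0.20000833] 0.050493603064132975 [ 2.98121540e-01  2.61595804e-01  1.83921743e+00 -5.46895636e-06
  1.04077421e+00 -3.03973493e-01]
```

View pics/w1.png

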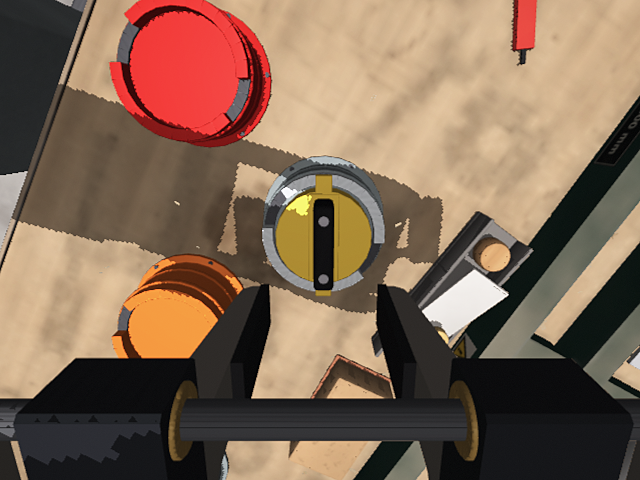

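Run:
```python
import cv2
im=cv2.imread('pics/w1.png')[145:310,245:405]
cv2.imwrite('pics/w1c.png',cv2.resize(im,None,fx=3.6,fy=3.6,interpolation=cv2.INTER_CUBIC))
```

```text
(no output)
```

View pics/w1c.png

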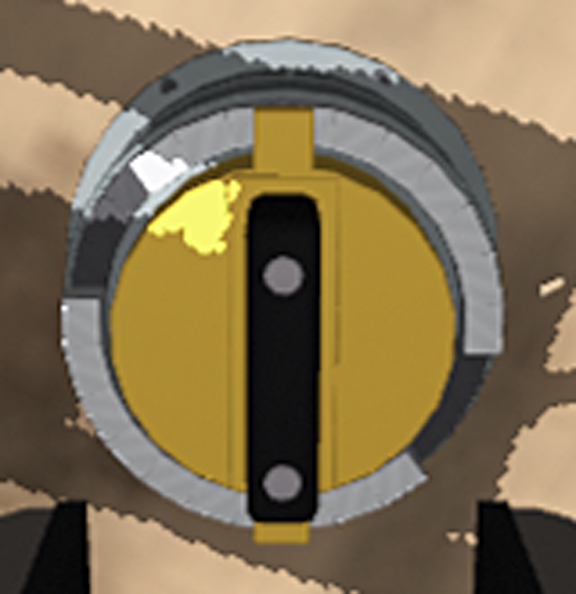

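The wrist crop shows real cut-outs at crop (100,235) and (460,415), anticlockwise of the lug at (284,130). The images settle the direction. I'll measure in this view, then grasp.

Run:
```python
from h import *
c=np.load('w1.npy',allow_pickle=True).item()
f=lambda p:(np.array(p)+.5)/3.6-.5+[245,145]
P={k:onz(c,f(p),z)[0] for k,p,z in [('a',(66,297),.066),('b',(145,153),.066),('c',(500,353),.066),('d',(424,480),.066),('l1',(284,108),.074),('l2',(282,543),.074),('d1',(283,275),.102),('d2',(281,482),.102)]}
for k,v in P.items(): print(k,v.round(4),'r %.4f ang %.1f'%(np.hypot(*(v[:2]-C)),np.degrees(np.arctan2(*(v[:2]-C)[::-1]))))
print('dots mid',(P['d1']+P['d2'])/2,'lug mid',(P['l1']+P['l2'])/2)
```

```text
a [0.4796 0.142  0.066 ] r 0.0442 ang -154.2
b [0.4768 0.1763 0.066 ] r 0.0452 ang 160.4
c [0.561  0.1833 0.066 ] r 0.0471 ang 28.0
d [0.5647 0.1512 0.066 ] r 0.0464 ang -12.5
l1 [0.4941 0.2004 0.074 ] r 0.0467 ang 122.8
l2 [0.5459 0.1247 0.074 ] r 0.0451 ang -54.1
d1 [0.509  0.1785 0.102 ] r 0.0202 ang 121.1
d2 [0.5314 0.1453 0.102 ] r 0.0199 ang -52.9
dots mid [0.52017973 0.16192339 0.102     ] lug mid [0.51999346 0.16254799 0.074     ]
```

```bash
cat >> h.py <<'E'
C=np.array([.5197,.1616])
def st(t):
    o=env.observe();print(t,round(o['time_s'],2),np.round(o['tcp_pos'],4),'F',np.round(o['ft_force'],1),'T',np.round(o['torque'],2),'w',round(o['gripper_width'],4))
E
python3 - <<'E'
from h import *
env.move_to([*C,.15],q(124.2))
env.servo_line([*C,.096],vel=.08);st('down')
env.grip(.008,15);st('grip')
for a in (135,155,175,186.5):
    env.move_to([*C,.096],q(a));st(a)
c=env.calibration('wrist');cv2.imwrite('pics/w2.png',env.get_image('wrist'));cv2.imwrite('pics/t2.png',env.get_image('top')[170:270,170:300])
np.save('w2.npy',c,allow_pickle=True)
E
```

```text
down 4.0 [0.52   0.1617 0.0962] F [ 0.1 -0.6 -0.4] T [-0.06  0.04 -0.01] w 0.0501
grip 4.63 [0.5197 0.1616 0.0961] F [-0.4 -1.2  1.8] T [-0.04  0.15  0.01] w 0.0137
135 4.93 [0.5199 0.1616 0.0961] F [-0.   0.9  1.2] T [ 0.   -0.01  0.09] w 0.0138
155 5.36 [0.5199 0.1617 0.0961] F [-0.1  0.2  2.7] T [0.01 0.03 0.09] w 0.0141
175 5.78 [0.5196 0.1616 0.0959] F [-0.6  0.2  1.5] T [-0.01  0.03  0.06] w 0.014
186.5 6.09 [0.5193 0.1615 0.0956] F [-0.2  0.1 -2.8] T [ 0.06  0.   -0.04] w 0.0143
```

View pics/w2.png

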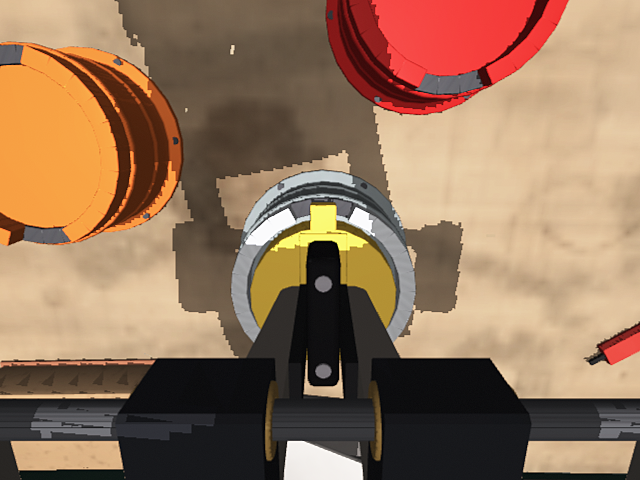

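The lug at (322,215) is centred in the gap, whose edges are at about 293 and 353. The vertical force went from +1.5 to −2.8 N, so the lid now hangs from the gripper. I'll lower it 9 mm, let go and look.

Run:
```python
from h import *
env.servo_line([*C,.087],vel=.04);st('lower')
env.grip(.05);st('open')
env.servo_line([*C,.15],vel=.1)
env.move_to([*C,.21],q(186.5));env.hold(.3);st('up')
c=env.calibration('wrist');im=env.get_image('wrist');cv2.imwrite('pics/w3.png',im)
np.save('w3.npy',c,allow_pickle=True)
for n in('scene','top'):cv2.imwrite(f'pics/{n}3.png',env.get_image(n))
s=cv2.imread('pics/scene3.png')[165:245,270:360];t=cv2.imread('pics/w3.png')[140:320,230:420]
cv2.imwrite('pics/s3c.png',cv2.resize(s,None,fx=6,fy=6,interpolation=cv2.INTER_CUBIC))
cv2.imwrite('pics/w3c.png',cv2.resize(t,None,fx=3,fy=3,interpolation=cv2.INTER_CUBIC))
```

```text
lower 6.57 [0.5194 0.1615 0.0866] F [-0.1 -0.4 -1.5] T [ 0.05 -0.01 -0.01] w 0.0138
open 7.25 [0.5197 0.1616 0.087 ] F [-0.3 -0.3  0.1] T [0.   0.02 0.03] w 0.0499
up 8.68 [0.519  0.1614 0.2088] F [-0.2  0.3 -0.8] T [ 0.04 -0.    0.02] w 0.0498
```

View pics/w3c.png

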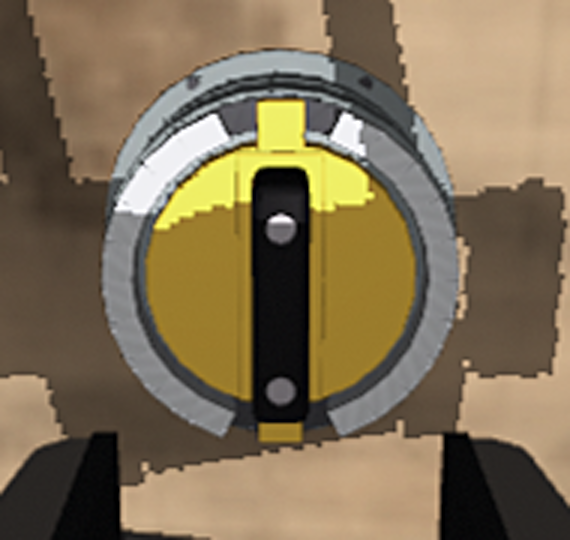

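View pics/s3c.png

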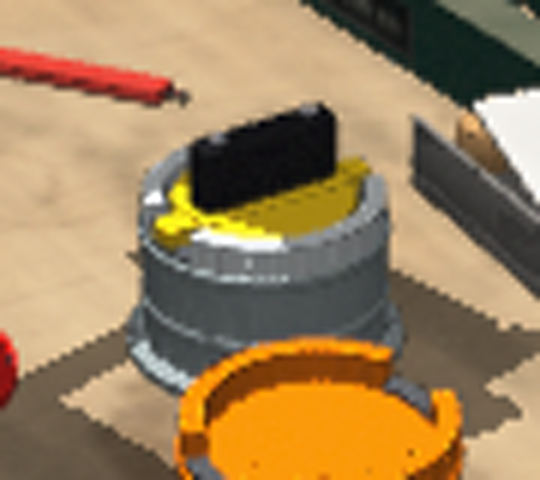

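Both lugs sit between their notch edges (wrist crop x 235–330 against lug 260–303), and the plate is now below the rim. I'll check the height by triangulation, and check the blue lid.

Run:
```python
from h import *
from scipy.optimize import least_squares
c=np.load('w3.npy',allow_pickle=True).item()
f=lambda p:(np.array(p)+.5)/3-.5+[230,140]
d=np.array([f((281,229)),f((281,390))])
for z in (.102,.092):
    w=onz(c,d,z);e=w[0]-w[1];print(z,'sep',np.linalg.norm(e).round(4),'mid',w.mean(0).round(4),'ang',np.degrees(np.arctan2(e[1],e[0])).round(1))
p=np.load('w1.npy',allow_pickle=True).item()
f1=lambda p:(np.array(p)+.5)/3.6-.5+[245,145]
w=onz(p,[f1((283,275)),f1((281,482))],.102);print('start sep@.102',np.linalg.norm(w[0]-w[1]))
# top black bar before/after + scene-based height: bar box of black in scene
s0=cv2.imread('pics/scene0.png');s3=cv2.imread('pics/scene3.png');cs=env.calibration('scene')
for n,s,h,a in(('before',s0,.088,-55.5),('after',s3,.078,6.5)):
    b=black(s,(285,165,345,215));k=b.min(0),b.max(0)
    print(n,'black bbox',k)
    for hh in(.088,.078):
        u=np.array([np.cos(np.radians(a)),np.sin(np.radians(a))]);v=np.array([-u[1],u[0]])
        pts=[[*(C+u*.03*i+v*.007*j),hh+.014*l] for i in(-1,1) for j in(-1,1) for l in(-1,1)]
        pp=proj(cs,pts);print('  expected bbox for h',hh,pp.min(0).round(1),pp.max(0).round(1))
t3=cv2.imread('pics/top3.png');print('blue',cv2.minAreaRect(black(t3,(355,165,415,220))))
print('blue scene diff',np.abs(s0[240:320,370:445].astype(int)-s3[240:320,370:445]).mean())
```

```text
0.102 sep 0.0383 mid [0.5172 0.162  0.102 ] ang -173.4
0.092 sep 0.0398 mid [0.5202 0.1623 0.092 ] ang -173.4
start sep@.102 0.0400864027441852
before black bbox (array([301, 179], dtype=int32), array([326, 195], dtype=int32))
  expected bbox for h 0.088 [300.4 177.2] [327.3 196.8]
  expected bbox for h 0.078 [300.5 181.2] [327.2 200.8]
after black bbox (array([301, 183], dtype=int32), array([325, 199], dtype=int32))
  expected bbox for h 0.088 [300.5 176.8] [326.7 197.3]
  expected bbox for h 0.078 [300.6 180.8] [326.7 201.3]
blue ((384.6824645996094, 188.74818420410156), (7.6037821769714355, 31.86754035949707), 19.98310661315918)
blue scene diff 3.2634444444444446
```

Run:
```python
from workcell import env
print(env.hand_in(), env.observe()['time_s'])
```

```text
the job is handed in; nothing more can be done
the job is handed in; nothing more can be done
```

The yellow lid is home in its canister and released, and the job is handed in. `hand_in` reports no verdict, so this rests on my own last checks. I gripped the bar handle at 15 N, turned it about 62° anticlockwise, lowered it 9 mm into the notches, opened the jaws and backed off to z ≈ 0.21 m. The last clock reading before hand-in was about 8.7 s.

**Last checks**
- **Height:** the handle sits at about 78 mm. The dots on the bar measure 39.8 mm apart if their top face is at 92 mm, against 40.1 mm at the start with it at 102 mm. The bar also dropped 4 px in the scene view, as expected for 10 mm.
- **Alignment:** the bar lies at 6.6° and the notch axis at about 5.4° (wrist view) to 7° (top view). The handle is about 1 mm off the canister's axis, and the close views show both lugs between their notch edges. I saw no tilt, but did not measure it separately.
- **Blue lid:** its bar was found at exactly the same place and angle in the top view before and after.

**Disagreement:** the task said the lid started 25–72° anticlockwise of fitting. Both the top and wrist pictures showed it about 62° clockwise of the notches, so I followed the pictures. The change in vertical force at the end of the turn, the drop into the notches and the final pictures all bore that out.

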